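Un-nest the fittings tote and stack it turned round

ROBOT

A 6-joint arm with a two-finger parallel gripper is mounted at the origin on the work surface. World frame = base frame: x ahead of the robot, y to its left, z up, the work surface at z = 0. Lengths are in m, angles in rad, forces in N, time in s.
With the tool pointing down it reaches from about 0.3 to 0.775 m from the base axis. Payload 14.6 kg.
Tool frame: the origin (TCP) lies on the centre line of the jaws, within the pads' length; the fingertips stand 8 mm ahead of it and the grasp point (between the pads) lies 11 mm behind it; x points along the fingers, y is the direction in which the jaws open and shut, and the axes are right-handed (so a half turn about x gives the same grasp; the last joint's range is limited). The gripper opens to 85 mm and grips with 20 to 120 N. Pads are 22 mm wide; open, the fingers measure 114 mm over their backs; the gripper's body (76 mm by 85 mm) begins 54 mm behind the grasp point. The pads swing forward as they close: fully open they stand 13 mm farther back than shut.
Start: joints at [1.087, 0.3, 1.521, -0, 1.321, -0.067], TCP at [0.223, 0.503, 0.239] pointing down, gripper open.
Joint ranges: [-3.03, 3.03], [-0.79, 2.21], [0.23, 2.52], [-1.04, 4.18], [0, 3.07], [-2.55, 2.55]. Speed limits (rad/s): [2.22, 2.22, 2.57, 3.14, 3.14, 3.14].

INTERFACE

Orientations are given as a rotation vector (axis times angle).
In Python, from plant import bot, eoat, planner, snapshot, job, masks_of, landmark_of, status gives the robot as it stands. The module is installed in compiled form; this text tells all that it offers. Calls block until the motion is done:
- bot.movep(position, orientation): joint-space move of the TCP to a pose.
- bot.line_to(position, ori=None, velocity=0.15): straight line of the TCP; ori=None keeps the orientation; velocity is the mean speed in m/s.
- bot.goto_joints(angles): joint-space move.
- eoat.open_gripper() and eoat.close_gripper(): open the fingers fully, or close them until they stop; the grip force is fixed at half the most.
- bot.dwell(seconds).
- planner.ik(position, orientation): joint angles nearest the present ones, or None.
- snapshot(name): name is "side" or "top"; returns a dict with "pixels" (480x640x3 uint8, blue, green, red), "mtx" (3x3 intrinsics, pixels), "extrinsics" (4x4, takes a point from world to camera coordinates). Camera axes: x right, y down, z forward; pixel columns grow to the right and rows downward; lengths in m; the calibration is good to about 2 mm. A picture is of the moment at which its call begins. There is no depth.
A pose or a line that the arm cannot do raises bot.PlanningError and nothing moves.
- job.close_job(): hands the job in, once; it reports no verdict.
Trained networks look in a picture, given as the dict that the camera call returned (one of the last four; its "shot" number tells which), for a name from the list of things; names that differ only in an ending like _2 or _b are one class to them, and where a whole thing is asked for, a point or a joint stands for the part that bears it (a point fixed in the world has none). Each returns a list of dicts, best first, with "conf" (0 to 1); they miss things now and then, are a little off and sometimes report something else, mostly with a low value. They report only what shows in the picture. A call takes as long as a camera call. They do not tell look-alikes from the thing itself.
- masks_of(picture, query): "pixels" (480x640 bool, what is visible of it) and "extent" ([centre column, centre row, width, height] in pixels, round what is visible of it).
- landmark_of(picture, query): "position" ([column, row] in pixels: a listed point, or the origin of a listed thing).
Readings, each from a call of its own:
- status.read_time(): time.
- status.read_joint_pos(): joint angles.
- status.read_joint_velocities(): joint speeds.
- status.read_joint_torque(): joint torques, N m.
- status.read_ee_pos(): TCP position.
- status.read_ee_rot(): TCP orientation.
- status.read_contact_force(): force on the tool from outside, world axes, zero at the start.
- status.read_wrist_torque(): the same for the moment, N m.
- status.read_gripper_width(): finger opening in m.
Only numpy, scipy, OpenCV 4.12 (cv2) and the standard library are available. Lean on these libraries where they do the work, as an engineer would, in place of code of your own. Each camera call takes 0.05 s, during which the arm holds its last target.

TASK

The empty tote has been dropped into the tote of fittings so that the two nest. Lift it out, set it down upright on the rubber mat and let go of it there, so that you can take it again by its other long side; then gently stack it on the fittings tote, turned end for end (scoops at opposite ends) so that its feet sit on the rim, level and fully seated. Leave the fittings tote in its place and do not shove the things lying about.

Things in the scene. Friction and masses are not known exactly. Their poses are not given: they have to be found in the camera images.
- upper_c (a point): centre (35 mm above the underside) of the empty tote, the one to move: grey plastic, 130 mm wide (its x), 166 mm long (y), 70 mm high (z), about 0.2 kg. Front end (-y): scoop 50 mm wide, 28 mm deep in the rim; back end (+y) plain. End walls 5 mm thick. Starts nested the same way round, underside 32 mm above the other's; turned end for end it stacks 60 mm above it.
- upper_front (a point): front end of the empty tote: middle of the scoop's lower edge, 80 mm towards the tote's -y from its centre, 42 mm above its underside. Each long side has two feet (at y = +58 and -24 mm), undersides 10 mm above the tote's underside, and a rim notch above each. Stacked, the lowest 10 mm goes inside the other's rim with 5 mm play all round.
- upper_side_a (a point): middle of the rim band of the empty tote's -x long side: 57.4 mm towards -x and 10 mm towards +y from its centre, 14 mm below the rim. The band is upright, 15 mm thick (along x) and 28 mm deep; here it runs plain for 60 mm (y = -13 to +47), to be pinched from above, one finger inside; tips no deeper than 26 mm below the rim (a step inside).
- upper_side_b (a point): the same point on its +x long side: 57.4 mm towards +x and 10 mm towards +y from its centre, 14 mm below the rim; same band
- lower_c (a point): centre (35 mm above the underside) of the fittings tote, the same shape, size and axes as the empty one, about 0.85 kg with brass and copper elbows in it, up to 28 mm above its underside. Loose, standing on the station's plate, axes nearly parallel to the station's.
- station: fixed steel plate 165 x 200 mm, 4 mm thick, with a guard rail of 8 mm tube (top 122 mm above the table) along its +x and +y sides only; origin on the table under the fittings tote's place. The rail stands 9 mm from the tote's +x long side and +y back end, so fingers do not fit there; the -x long side and -y end are open.
- mat: fixed square grey rubber mat 240 x 240 mm, 3 mm thick, origin at its centre on the table; kept clear
There are look-alikes about, which are no part of the job. What is shaped like the part that bears upper_c but pink or purple is not meant.

How it is judged:
By the outcome, as a careful person would: the job done as asked, in the order asked, and still so for the second after the job is handed in, with the robot touching nothing.
It also fails if it takes over 64 s, if anything falls off the work surface, if the arm or the gripper's body presses on something with over 40 N, if the wrist force passes 120 N, or if a joint passes its speed limit or range.

## Working session

There is one attempt and no reset: what is moved stays moved. The work goes in short steps, each a Python script; the robot and the scene stay as the last script left them, time stands still between calls to the robot, and variables do not carry over. Pictures are saved under pics/ and viewed, and the job is handed in when it is done.

```bash
mkdir -p pics; cat > h.py <<'E'
import numpy as np, cv2
from plant import bot, eoat, planner, snapshot, job, masks_of, landmark_of, status
def save(s,n,pts=()):
    im=s["pixels"].copy()
    for p in pts: cv2.circle(im,(int(p[0]),int(p[1])),4,(0,0,255),1)
    cv2.imwrite("pics/"+n+".png",im)
def onplane(s,px,z):
    K=np.array(s["mtx"]);T=np.array(s["extrinsics"]);R=T[:3,:3];c=-R.T@T[:3,3]
    d=R.T@np.linalg.inv(K)@np.array([px[0],px[1],1.]);return c+d*(z-c[2])/d[2]
def proj(s,P):
    K=np.array(s["mtx"]);T=np.array(s["extrinsics"]);q=K@(T[:3,:3]@np.array(P)+T[:3,3]);return q[:2]/q[2]
E
python3 - <<'E'
from h import *
print(status.read_time())
for n in("top","side"):
    s=snapshot(n);save(s,"a_"+n)
    T=np.array(s["extrinsics"]);print(n,(-T[:3,:3].T@T[:3,3]).round(3))
    for q,z in(("upper_c",.071),("upper_front",.078),("upper_side_a",.092),("lower_c",.039),("station",0),("mat",0.0)):
        for d in landmark_of(s,q)[:5]:
            print(n,q,round(d["conf"],2),np.round(d["position"],1),onplane(s,d["position"],z).round(4))
print(status.read_time())
E
```

```text
0.0
top [ 0.326 -0.057  0.853]
top upper_c 0.9 [414.4 326.1] [ 0.2791 -0.2013  0.071 ]
top upper_c 0.81 [148.7 335.7] [0.2679 0.2285 0.071 ]
top upper_c 0.65 [171.5 197.9] [0.4946 0.1991 0.071 ]
top upper_front 0.85 [ 98.5 349.3] [0.2478 0.3053 0.078 ]
top upper_front 0.83 [219.6 202.3] [0.4849 0.1165 0.078 ]
top upper_front 0.77 [462.6 323.1] [ 0.2836 -0.2775  0.078 ]
top upper_side_a 0.74 [171.6 159.1] [0.5555 0.1942 0.092 ]
top upper_side_a 0.69 [155.3 369.4] [0.2178 0.2085 0.092 ]
top upper_side_a 0.66 [153.4 227.5] [0.4415 0.22   0.092 ]
top upper_side_a 0.58 [410.5 290.4] [ 0.3363 -0.1932  0.092 ]
top upper_side_a 0.55 [141.9 305.4] [0.3167 0.2335 0.092 ]
top mat 0.83 [402.7 164.3] [ 0.5689 -0.203   0.    ]
side [ 0.036 -0.927  0.795]
side upper_c 0.69 [296.2 181.6] [0.4957 0.2146 0.071 ]
side upper_c 0.68 [205.7 207.7] [0.2539 0.184  0.071 ]
side upper_c 0.64 [274.6 327. ] [ 0.2672 -0.2445  0.071 ]
side upper_front 0.91 [290.5 354.9] [ 0.2669 -0.3227  0.078 ]
side upper_front 0.82 [304.4 197.5] [0.4812 0.1267 0.078 ]
side upper_front 0.82 [187.6 190.5] [0.2309 0.2647 0.078 ]
side upper_side_a 0.97 [227.  198.5] [0.3035 0.1711 0.092 ]
side upper_side_a 0.9 [246.  321.4] [ 0.219 -0.232  0.092]
side upper_side_a 0.75 [276.8 178.4] [0.4438 0.2141 0.092 ]
side upper_side_a 0.63 [299.5 304.3] [ 0.3224 -0.2279  0.092 ]
side upper_side_a 0.62 [182.  206.4] [0.1991 0.1777 0.092 ]
side mat 0.73 [404.2 297.6] [ 0.5702 -0.2023  0.    ]
0.7
```

View pics/a_top.png

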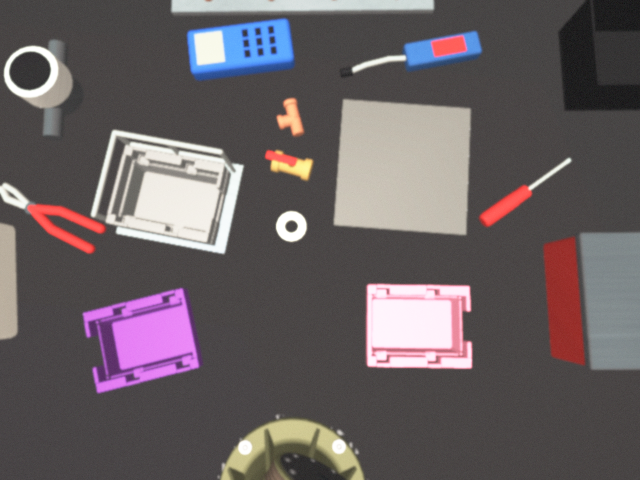

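View pics/a_side.png

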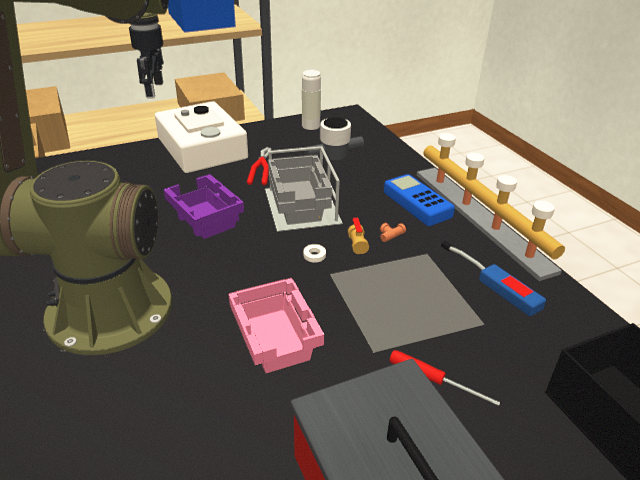

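The grey nested pair is at about (0.495, 0.20), with its scoop facing the right of the top picture (-y). The purple and pink totes are decoys. The mat, at about (0.569, -0.203), is clear. Next I'll fit the pose using both cameras.

```bash
cat >> h.py <<'E'
from scipy.optimize import least_squares
UP={"upper_c":(0,0,.035),"upper_front":(0,-.080,.042),"upper_side_a":(-.0574,.010,.056),"upper_side_b":(.0574,.010,.056)}
def tf(p,P):
    c,s=np.cos(p[2]),np.sin(p[2]);P=np.atleast_2d(P)
    return np.c_[p[0]+c*P[:,0]-s*P[:,1],p[1]+s*P[:,0]+c*P[:,1],p[3]+P[:,2]]
def obs(shots,guess,tol=25,names=UP):
    o=[]
    for s in shots:
        for q in names:
            t=proj(s,tf(guess,UP[q])[0]) 
            for d in landmark_of(s,q):
                if np.hypot(*(np.array(d["position"])-t))<tol and d["conf"]>.3: o.append((s,q,np.array(d["position"])));break
    return o
def fit(o,guess,freez=False):
    def f(v):
        p=[*v[:3],v[3] if freez else guess[3]]
        return np.concatenate([proj(s,tf(p,UP[q])[0])-m for s,q,m in o])
    r=least_squares(f,guess,loss="soft_l1",f_scale=2)
    return r.x,f(r.x).reshape(-1,2)
Z=.07
WIRE=[[(-.065,-.083,Z),(-.065,.083,Z)],[(-.065,.083,Z),(.065,.083,Z)],[(.065,.083,Z),(.065,-.083,Z)],[(-.065,-.083,Z),(-.025,-.083,Z)],[(.065,-.083,Z),(.025,-.083,Z)],[(-.025,-.083,.042),(.025,-.083,.042)],[(-.05,-.07,0),(-.05,.07,0)],[(-.05,.07,0),(.05,.07,0)],[(.05,.07,0),(.05,-.07,0)],[(.05,-.07,0),(-.05,-.07,0)]][:6]
def draw(s,p,n,k=5,half=(64,48),center=None,wires=None):
    c=proj(s,tf(p,(0,0,.035))[0]) if center is None else center
    x0,y0=int(max(0,min(640-2*half[0],c[0]-half[0]))),int(max(0,min(480-2*half[1],c[1]-half[1])))
    im=cv2.resize(s["pixels"][y0:y0+2*half[1],x0:x0+2*half[0]],None,fx=k,fy=k,interpolation=cv2.INTER_CUBIC)
    for pp,col in [(p,(0,0,255))]+(wires or []):
      for a,b in WIRE:
        u,v=[((proj(s,t)-[x0,y0]+.5)*k).astype(int) for t in tf(pp,[a,b])]
        cv2.line(im,tuple(map(int,u)),tuple(map(int,v)),col,1)
    cv2.imwrite("pics/"+n+".png",im)
E
python3 - <<'E'
from h import *
g=[.4946,.199,-.22,.036]
t=snapshot("top");s=snapshot("side")
o=obs([t,s],g)
for fz in(0,1):
    p,r=fit(o,g,fz);print(np.round(p,4))
    for (a,q,m),e in zip(o,r):print(a is t,q,m.round(1),e.round(1))
for sh,nm in((t,"top"),(s,"side")):
    pt,r=fit([x for x in o if x[0] is sh],g);print(nm,pt.round(4))
p,_=fit(o,g)
draw(t,p,"b_top");draw(s,p,"b_side")
E
```

```text
[ 0.4941  0.1991 -0.167   0.036 ]
True upper_c [170.4 200.5] [ 1.1 -2.3]
True upper_front [218.3 204.1] [-1.   0.7]
True upper_side_a [155.  228.1] [-0.8  0.8]
True upper_side_b [168.4 161.9] [-0.  -0.9]
False upper_c [296.8 184. ] [1.1 0.6]
False upper_front [304.3 197.6] [1.  1.3]
False upper_side_a [277.4 176.2] [-3.   1.7]
False upper_side_b [320.4 173.1] [-1.2 -0.3]
[ 0.4933  0.1978 -0.167   0.039 ]
True upper_c [170.4 200.5] [ 1.3 -2.2]
True upper_front [218.3 204.1] [-0.6  0.8]
True upper_side_a [155.  228.1] [-0.6  1. ]
True upper_side_b [168.4 161.9] [ 0.2 -1. ]
False upper_c [296.8 184. ] [ 1.  -0.1]
False upper_front [304.3 197.6] [0.9 0.5]
False upper_side_a [277.4 176.2] [-3.1  1. ]
False upper_side_b [320.4 173.1] [-1.2 -1. ]
top [ 0.4932  0.1988 -0.1514  0.036 ]
side [ 0.4978  0.2024 -0.2284  0.036 ]
```

View pics/b_top.png

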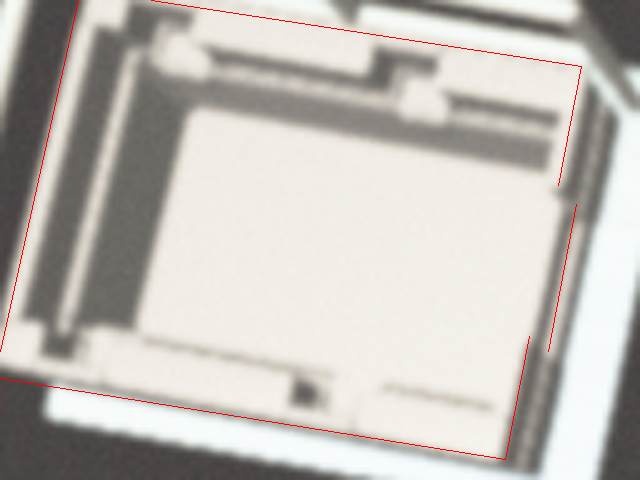

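View pics/b_side.png

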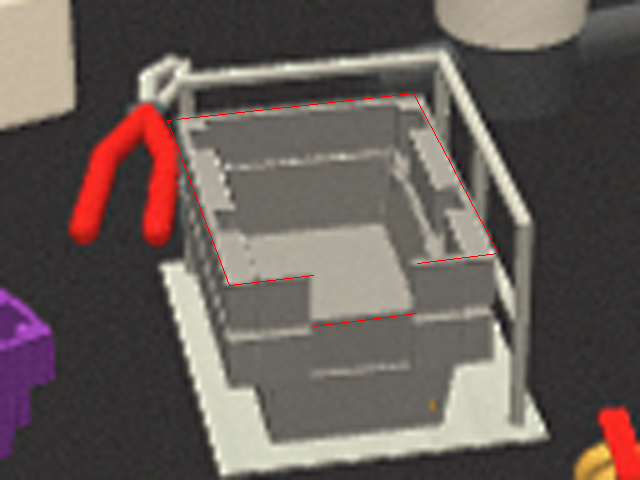

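```bash
cat >> h.py <<'E'
from scipy.spatial.transform import Rotation as Rot
def ori(psi):
    c,s=np.cos(psi),np.sin(psi);x=np.array([0,0,-1.]);y=np.array([c,s,0]);z=np.cross(x,y)
    return Rot.from_matrix(np.c_[x,y,z]).as_rotvec()
P0=np.array([.4941,.1991,-.167,.036])
DT=.054  # TCP above underside when gripping: 16 mm below rim -> tips 24 mm below rim
def side(p,sg): return tf(p,(sg*.0574,.010,DT))[0]
E
python3 - <<'E'
from h import *
R=Rot.from_rotvec(status.read_ee_rot()).as_matrix();print(R.round(2), status.read_gripper_width())
for k in(0,1):
    psi=-.167+k*np.pi
    for h in(0,.15):
        q=planner.ik(side(P0,-1)+[0,0,h],ori(psi));print("st",k,h,None if q is None else np.round(q,2))
for th in np.arange(-3,3.2,.5):
    pm=[.569,-.203,th,.003]
    print(round(th,1),[[(None if (q:=planner.ik(side(pm,sg)+[0,0,h],ori(th+k*np.pi))) is None else round(q[5],2)) for h in (0,.2)] for sg in(-1,1) for k in(0,1)])
E
```

```text
[[-0.    0.4   0.91]
 [-0.    0.91 -0.4 ]
 [-1.   -0.   -0.  ]] 0.08540057837709844
st 0 0 [0.39 0.36 1.83 0.   0.95 0.55]
st 0 0.15 [0.39 0.17 1.68 0.   1.29 0.55]
st 1 0 None
st 1 0.15 None
-3.0 [[None, None], [np.float64(-0.51), np.float64(-0.51)], [np.float64(2.53), np.float64(2.53)], [np.float64(-0.61), np.float64(-0.61)]]
-2.5 [[np.float64(2.17), np.float64(2.17)], [np.float64(-0.98), np.float64(-0.98)], [np.float64(2.0), np.float64(2.0)], [np.float64(-1.14), np.float64(-1.14)]]
-2.0 [[np.float64(1.69), np.float64(1.69)], [np.float64(-1.45), np.float64(-1.45)], [np.float64(1.5), np.float64(1.5)], [np.float64(-1.64), np.float64(-1.64)]]
-1.5 [[np.float64(1.19), np.float64(1.19)], [np.float64(-1.95), np.float64(-1.95)], [np.float64(1.02), np.float64(1.02)], [np.float64(-2.12), np.float64(-2.12)]]
-1.0 [[np.float64(0.67), np.float64(0.67)], [np.float64(-2.47), np.float64(-2.47)], [np.float64(0.56), np.float64(0.56)], [None, None]]
-0.5 [[np.float64(0.12), np.float64(0.12)], [None, None], [np.float64(0.1), np.float64(0.1)], [None, None]]
0.0 [[np.float64(-0.43), np.float64(-0.43)],
[... 228 characters left out ...]
]
1.0 [[np.float64(-1.5), np.float64(-1.5)], [np.float64(1.64), np.float64(1.64)], [np.float64(-1.31), np.float64(-1.31)], [np.float64(1.83), np.float64(1.83)]]
1.5 [[np.float64(-2.0), np.float64(-2.0)], [np.float64(1.14), np.float64(1.14)], [np.float64(-1.82), np.float64(-1.82)], [np.float64(1.33), np.float64(1.33)]]
2.0 [[np.float64(-2.48), np.float64(-2.48)], [np.float64(0.67), np.float64(0.67)], [np.float64(-2.35), np.float64(-2.35)], [np.float64(0.79), np.float64(0.79)]]
2.5 [[None, None], [np.float64(0.2), np.float64(0.2)], [None, None], [np.float64(0.25), np.float64(0.25)]]
3.0 [[None, None], [np.float64(-0.25), np.float64(-0.25)], [None, None], [np.float64(-0.31), np.float64(-0.31)]]
```

```bash
python3 - <<'E'
from h import *
g=side(P0,-1);o=ori(P0[2])
bot.movep(g+[0,0,.13],o)
bot.line_to(g+[0,0,.035],velocity=.15)
print(status.read_contact_force().round(2) if hasattr(status.read_contact_force(),'round') else status.read_contact_force())
s=snapshot("side");draw(s,P0,"c_side",half=(80,60));t=snapshot("top");draw(t,P0,"c_top")
print(status.read_time())
E
```

```text
[-0.27  0.51  0.41]
3.425
```

View pics/c_side.png

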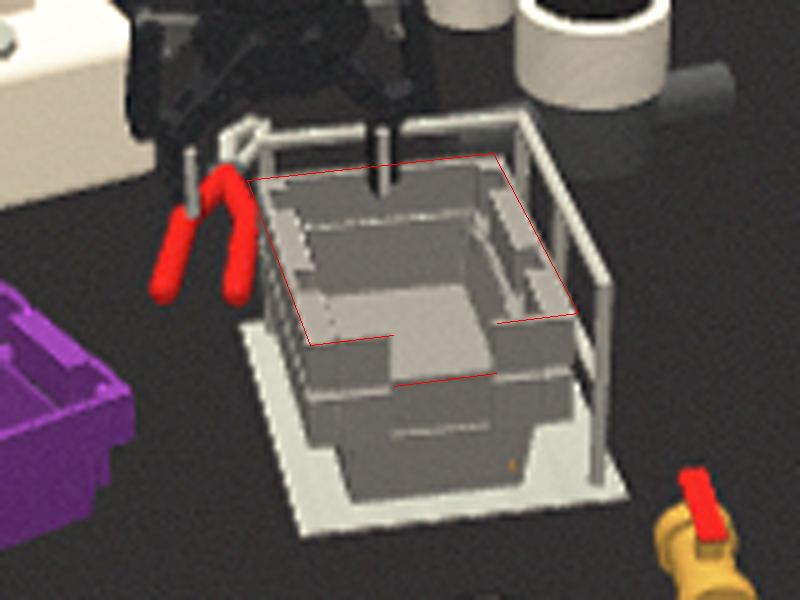

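The open fingers straddle the -x band: the left one is outside at (190,180) and the right one inside at (385,160). The red model outline matches the rim. I'll descend and close.

```bash
python3 - <<'E'
from h import *
g=side(P0,-1)
bot.line_to(g,velocity=.08)
print(np.round(status.read_contact_force(),2))
eoat.close_gripper()
print("closed",np.round(status.read_contact_force(),2),np.round(status.read_wrist_torque(),2),status.read_gripper_width())
s=snapshot("side");o=obs([s],P0);draw(s,P0,"d_side",half=(80,60));t=snapshot("top");draw(t,P0,"d_top",half=(80,60))
print(status.read_time())
E
```

```text
[0.43 0.24 0.38]
closed [ 3.12 -2.78  3.32] [-0.37 -0.39 -0.12] 0.014178436081324504
4.9583
```

View pics/d_side.png

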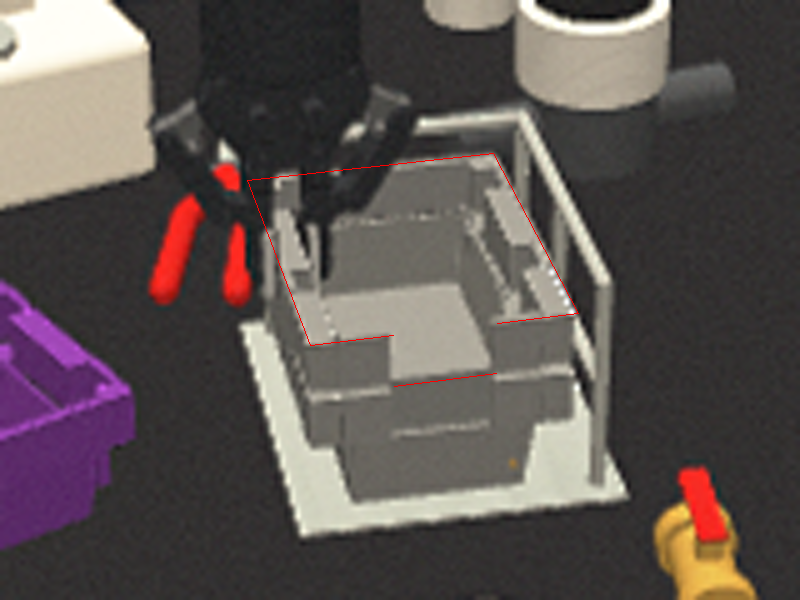

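View pics/d_top.png

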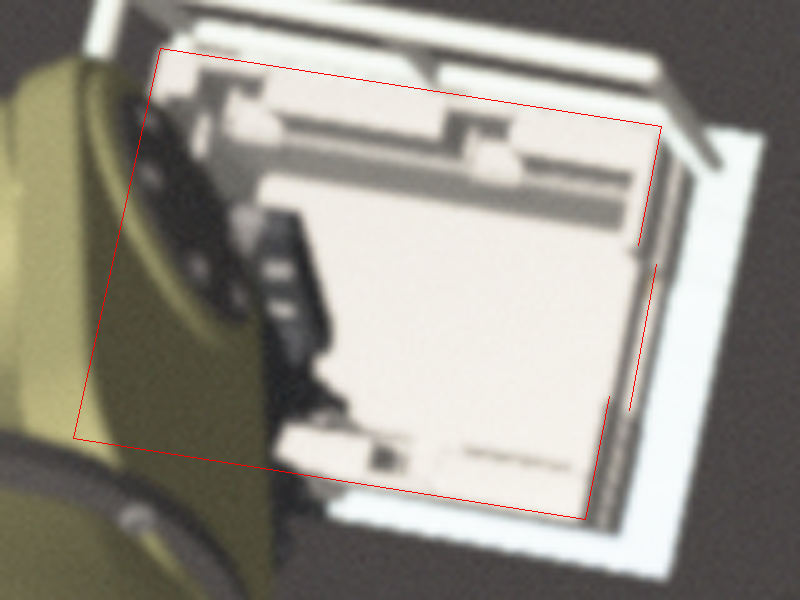

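The grip looks clean: opening 14 mm, side force about 4 N, and the tote moved by no more than about 1 mm. Now I'll lift straight up.

```bash
python3 - <<'E'
from h import *
g=side(P0,-1)
for h in(.01,.035,.07,.13):
    bot.line_to(g+[0,0,h],velocity=.07); print(h,np.round(status.read_contact_force(),2),np.round(status.read_wrist_torque(),2))
s=snapshot("side");save(s,"e_side");t=snapshot("top");save(t,"e_top")
PL=P0+[0,0,0,.13]
draw(s,PL,"e_side",k=4,half=(90,70));draw(t,PL,"e_top",half=(80,60))
print(status.read_time(),status.read_gripper_width())
E
```

```text
0.01 [-0.31  0.37 -3.08] [0.01 0.17 0.07]
0.035 [-0.55 -0.23 -2.51] [0.04 0.17 0.03]
0.07 [ 0.01  0.04 -2.27] [0.03 0.17 0.04]
0.13 [ 0.15 -0.43 -3.15] [ 0.1   0.11 -0.01]
7.5167 0.01445471880527402
```

View pics/e_side.png

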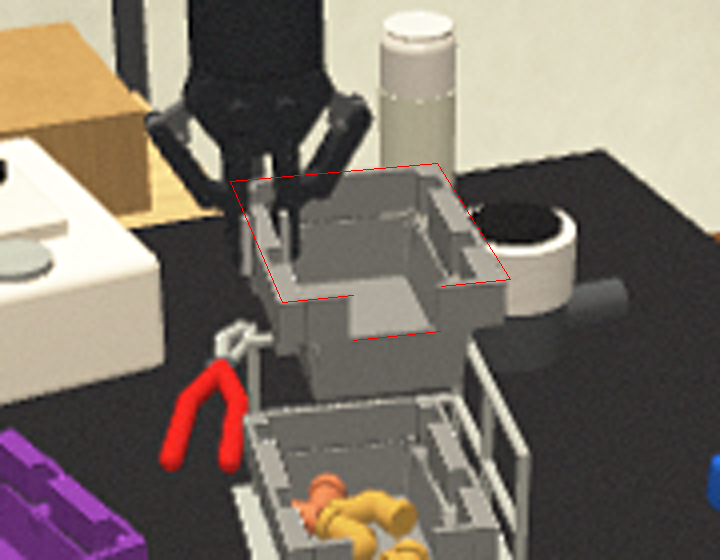

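View pics/e_top.png

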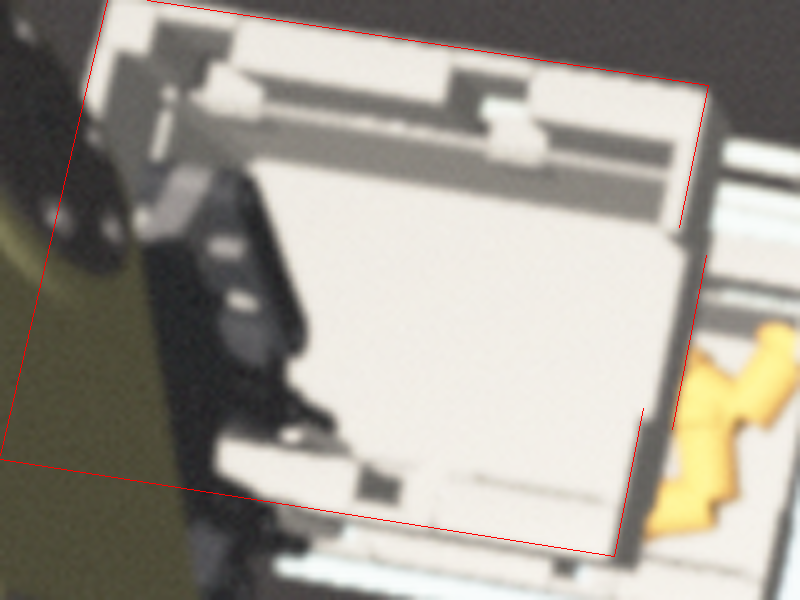

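The tote is out, level and held at 14.5 mm. Only the fittings tote remains below. Now on to the mat.

```bash
cat >> h.py <<'E'
PM=np.array([.569,-.203,-1.75,.003])
E
python3 - <<'E'
from h import *
g=side(PM,-1);o=ori(PM[2])
bot.movep(g+[0,0,.15],o)
bot.line_to(g+[0,0,.03],velocity=.15)
print(np.round(status.read_contact_force(),2))
bot.line_to(g+[0,0,.004],velocity=.05)
z=.004
while z>-.004:
    f=status.read_contact_force()
    print(z,np.round(f,2))
    if f[2]>0: break
    z-=.001; bot.line_to(g+[0,0,z],velocity=.02)
bot.dwell(.2);print(np.round(status.read_contact_force(),2),np.round(status.read_wrist_torque(),2))
s=snapshot("side");draw(s,PM,"f_side",k=4,half=(90,70))
print(status.read_time())
E
```

```text
[ 0.28 -0.91 -2.19]
0.004 [ 0.43 -0.11 -2.2 ]
0.003 [ 0.18  0.11 -2.3 ]
0.002 [ 0.51  0.53 -2.48]
0.001 [-0.57 -0.63 -2.58]
0.0 [-1.96  1.18  3.98]
[-2.54  1.47  5.34] [ 0.33  0.36 -0.05]
11.8583
```

View pics/f_side.png

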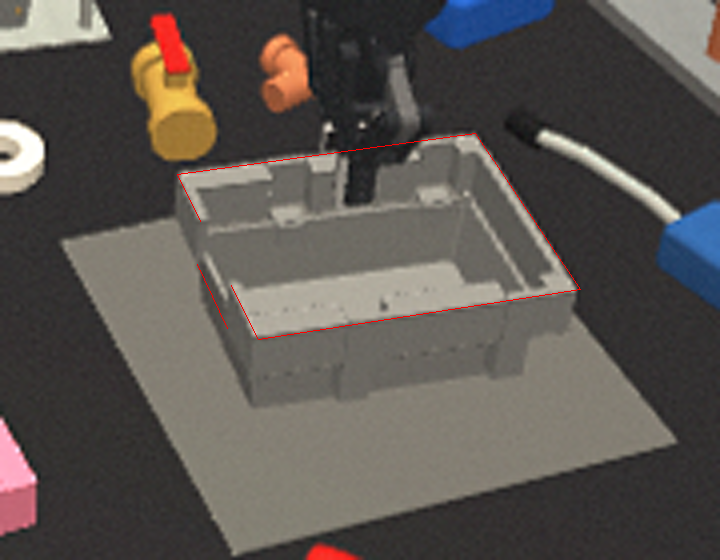

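```bash
python3 - <<'E'
from h import *
eoat.open_gripper()
print(status.read_gripper_width(),np.round(status.read_contact_force(),2))
p=np.array(status.read_ee_pos()); bot.line_to(p+[0,0,.2],velocity=.15)
bot.goto_joints([1.087, 0.3, 1.521, -0, 1.321, -0.067])
t=snapshot("top");s=snapshot("side")
o=obs([t,s],PM);p,r=fit(o,PM);print("mat tote",p.round(4))
for (a,q,m),e in zip(o,r):print(a is t,q,e.round(1))
G=P0.copy();G[3]=.004
o2=obs([t,s],G);p2,r2=fit(o2,G);print("lower",p2.round(4))
for (a,q,m),e in zip(o2,r2):print(a is t,q,e.round(1))
draw(t,p,"g_topm",wires=[(PM,(255,0,0))]);draw(s,p,"g_sidem",half=(80,60),wires=[(PM,(255,0,0))])
draw(t,p2,"g_topl",wires=[(G,(255,0,0))]);draw(s,p2,"g_sidel",half=(80,60),wires=[(G,(255,0,0))])
np.savez("sh.npz",t=t["pixels"],s=s["pixels"]);print(status.read_time())
E
```

```text
0.08503947971114284 [0.52 0.77 0.41]
mat tote [ 0.5696 -0.2006 -1.7271  0.003 ]
True upper_c [ 0.8 -1.4]
True upper_front [-0.1  0.1]
True upper_side_a [-2.6  0.3]
True upper_side_b [0.9 0.6]
False upper_c [1.1 0.1]
False upper_front [1.7 0. ]
False upper_side_a [-0.9 -0.3]
False upper_side_b [-2.1  0.5]Traceback (most recent call last):
  File "<stdin>", line 10, in <module>
  File "h.py", line 29, in fit
    r=least_squares(f,guess,loss="soft_l1",f_scale=2)
    return func(*args, **kwargs)
    vector_fun = VectorFunction(
        fun_wrapped,
    ...<6 lines>...
        workers=workers
    )
    self._update_fun()
    ~~~~~~~~~~~~~~~~^^
    self.f = self.fun_wrapped(xp_copy(self.x))
             ~~~~~~~~~~~~~~~~^^^^^^^^^^^^^^^^^
    return np.atleast_1d(self.fun(x))
                         ~~~~~~~~^^^
    return self.f(x, *self.args, **self.kwargs)
           ~~~~~~^^^^^^^^^^^^^^^^^^^^^^^^^^^^^^
  File "h.py", line 28, in f
    return np.concatenate([proj(s,tf(p,UP[q])[0])-m for s,q,m in o])
           ~~~~~~~~~~~~~~^^^^^^^^^^^^^^^^^^^^^^^^^^^^^^^^^^^^^^^^^^^
ValueError: need at least one array to concatenate
```

```bash
python3 - <<'E'
from h import *
t=snapshot("top");s=snapshot("side")
p=np.array([.5696,-.2006,-1.7271,.003]);G=P0.copy();G[3]=.004
for sh in(t,s):
    for d in landmark_of(sh,"lower_c"):print(np.round(d["conf"],2),onplane(sh,d["position"],.039).round(4))
def tile(n,*args):
    pass
draw(t,p,"g_topm",k=6,half=(64,48),wires=[(PM,(255,0,0))]);draw(s,p,"g_sidem",half=(80,60),wires=[(PM,(255,0,0))])
draw(t,G,"g_topl",k=6,half=(64,48));draw(s,G,"g_sidel",half=(80,60))
np.savez("sh.npz",t=t["pixels"],s=s["pixels"],tm=t["mtx"],te=t["extrinsics"],sm=s["mtx"],se=s["extrinsics"]);print(status.read_time())
E
```

```text
0.88 [0.499 0.203 0.039]
0.79 [0.4887 0.1899 0.039 ]
0.38 [ 0.5869 -0.2357  0.039 ]
17.775
```

View pics/g_topm.png

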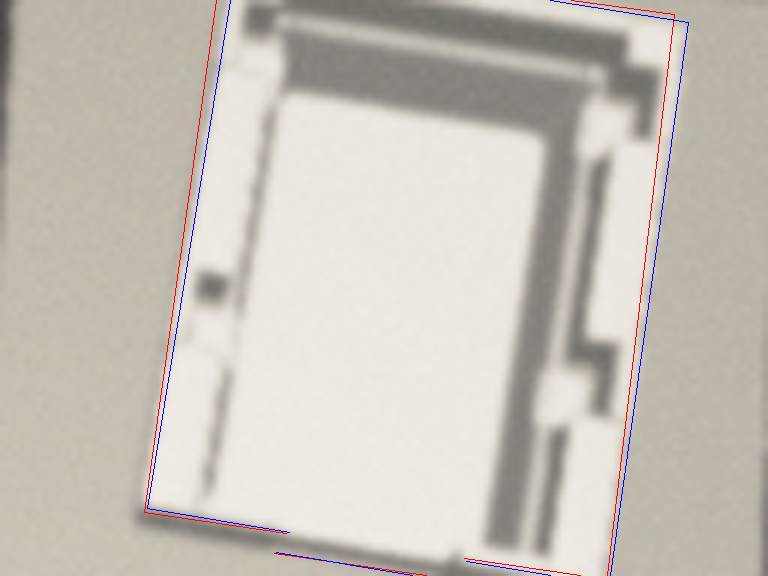

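View pics/g_sidem.png

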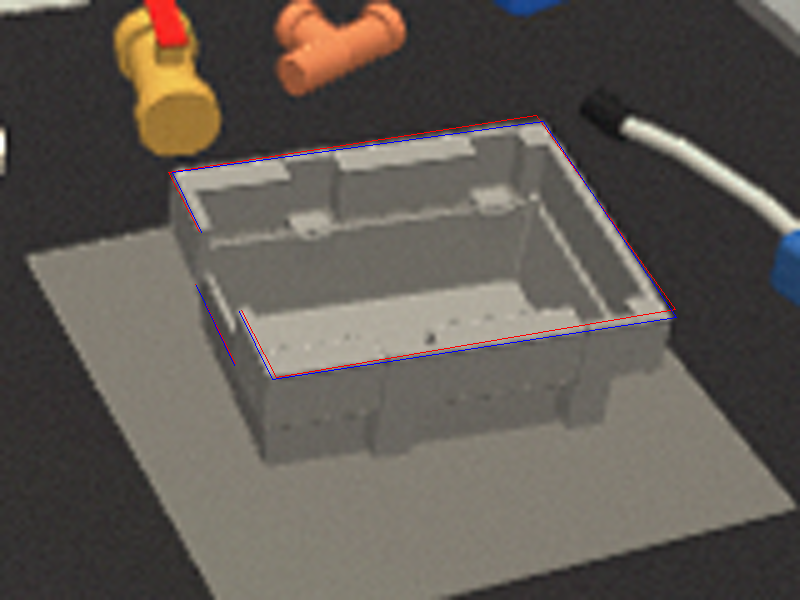

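View pics/g_topl.png

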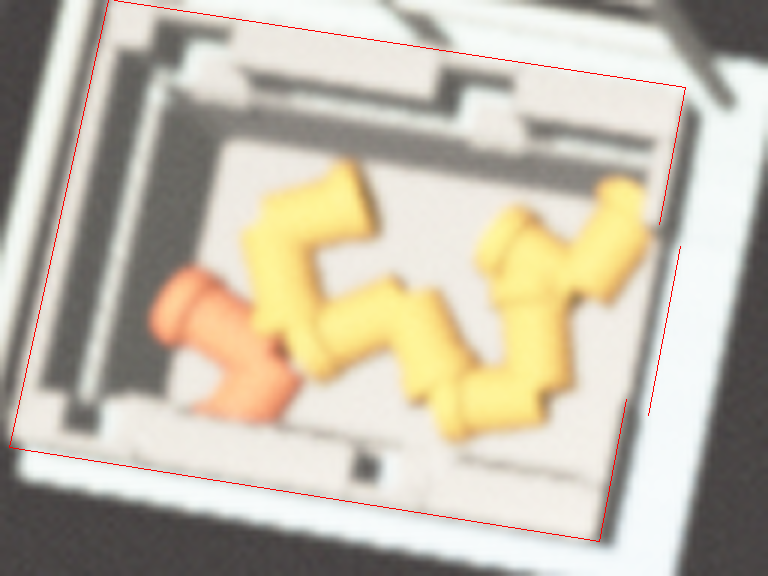

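View pics/g_sidel.png

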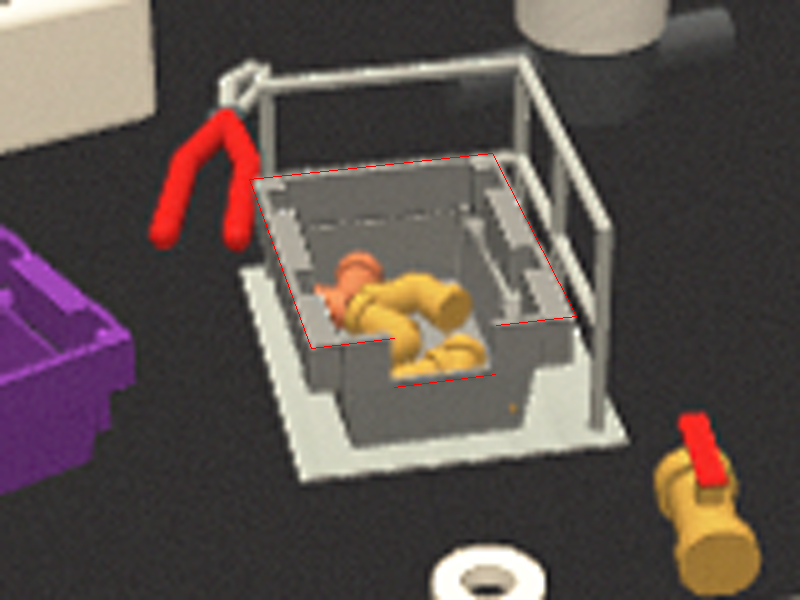

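```bash
cat > edge.py <<'E'
from h import *
from scipy.ndimage import map_coordinates
EDG={"-x":((-.065,-.055,.07),(-.065,.075,.07),(-1,0,0)),"+x":((.065,-.055,.07),(.065,.075,.07),(1,0,0)),
"+y":((-.055,.083,.07),(.055,.083,.07),(0,1,0)),"-yL":((-.060,-.083,.07),(-.03,-.083,.07),(0,-1,0)),"-yR":((.060,-.083,.07),(.03,-.083,.07),(0,-1,0))}
def prof(s,p,show=True,avg=True):
    im=s["pixels"].astype(float).mean(2);off=np.arange(-.008,.0081,.001)
    for n,(a,b,nv) in EDG.items():
        L=[]
        for f in np.linspace(0,1,60):
            q=np.array(a)*(1-f)+np.array(b)*f
            uv=np.array([proj(s,tf(p,q+np.array(nv)*d)[0]) for d in off])
            L.append(map_coordinates(im,[uv[:,1],uv[:,0]],order=1))
        print(n,np.median(L,0).round().astype(int))
E
python3 - <<'E'
from edge import *
d=np.load("sh.npz")
t=dict(pixels=d["t"],mtx=d["tm"],extrinsics=d["te"]);s=dict(pixels=d["s"],mtx=d["sm"],extrinsics=d["se"])
G=P0.copy();G[3]=.004
for nm,p in(("lower",G),("mat",PM)):
    for c,sh in(("top",t),("side",s)):print(nm,c);prof(sh,p)
E
```

```text
lower top
-x [235 235 235 234 232 226 219 216 218 228 238 245 247 248 247 242 230]
+x [232 232 231 231 231 231 230 232 235 239 243 246 248 248 247 244 241]
+y [105 119 142 172 198 215 220 215 197 166 136 123 124 148 180 209 228]
-yL [238 238 238 237 233 225 206 177 147 122 113 121 148 184 219 237 245]
-yR [210 212 216 221 227 228 225 211 187 157 130 115 118 139 173 207 230]
lower side
-x [166 166 167 168 170 170 161 139 115  97  91  87  86  88  99 106 106]
+x [167 167 166 166 166 164 164 155 140 120  97  83  77  88 104 117 138]
+y [109 116 125 132 138 146 144 143 136 125 113 101  88  78  69  61  56]
-yL [155 156 157 159 160 153 143 130 118 108 102 100 100 100 101 101 102]
-yR [160 160 158 159 159 162 158 151 137 125 115 107 100  99 100 100 101]
mat top
-x [230 230 230 230 230 229 226 221 212 196 183 177 178 181 183 183 183]
+x [229 229 229 228 225 220 213 203 192 185 183 182 181 181 180 181 180]
+y [129 146 170 191 208 217 218 212 200 187 171 149 126 106  89  77  72]
-yL [233 233 233 233 231 228 219 204 179 153 134 127 130 142 157 171 182]
-yR [184 188 196 206 216 223 223 217 201 176 152 133 126 130 142 156 169]
mat side
-x [168 168 168 169 170 165 157 144 125 103  83  68  57  51  47  47  47]
+x [167 168 168 168 167 164 156 141 121 107  99  99 100 101 101 102 102]
+y [ 90 100 120 143 162 167 160 136 102  70  50  46  46  47  48  48  49]
-yL [101 107 124 147 163 169 166 150 126 104  92  88  87  86  85  73  56]
-yR [167 168 168 168 168 168 170 168 155 126 101  90  87  88  88  88  87]
```

```bash
cat >> edge.py <<'E'
def meas(s,p,edges,nseg=4):
    im=s["pixels"].astype(float).mean(2);off=np.arange(-.005,.00501,.00025);out=[]
    for n in edges:
        a,b,nv=map(np.array,EDG[n]);ns=nseg if n in("-x","+x","+y") else 2
        fs=np.linspace(0,1,ns+1)
        for f0,f1 in zip(fs[:-1],fs[1:]):
            L=[]
            for f in np.linspace(f0,f1,16):
                q=a*(1-f)+b*f
                uv=np.array([proj(s,tf(p,q+nv*d)[0]) for d in off])
                L.append(map_coordinates(im,[uv[:,1],uv[:,0]],order=1))
            m=np.median(L,0)
            g=np.gradient(m);i0=int(np.argmin(np.convolve(g,np.ones(5)/5,'same')[4:-4]))+4
            if m[:i0].max()-m[i0:].min()<20: continue
            w=np.clip(-g[max(0,i0-6):i0+7],0,None);d=(w*off[max(0,i0-6):i0+7]).sum()/w.sum()
            q=a*(1-(f0+f1)/2)+b*(f0+f1)/2
            out.append((n,q,nv,d))
    return out
def solve(ms,ch=True):
    A=[];y=[]
    for n,q,nv,d in ms:
        A.append([nv[0],nv[1],-nv[0]*q[1]+nv[1]*q[0],1]);y.append(d)   # last: common outward bias
    f=lambda v:np.array(A)@v-np.array(y)
    r=least_squares(lambda v:f(v)*1e3,[0,0,0,0],loss="soft_l1",f_scale=.5,x_scale=[1e-3,1e-3,1e-2,1e-3])
    return r.x,f(r.x)*1e3
def upd(p,v):
    c,s=np.cos(p[2]),np.sin(p[2]);return np.array([p[0]+c*v[0]-s*v[1],p[1]+s*v[0]+c*v[1],p[2]+v[2],p[3]])
E
cat > run.py <<'E'
from edge import *
d=np.load("sh.npz")
t=dict(pixels=d["t"],mtx=d["tm"],extrinsics=d["te"]);s=dict(pixels=d["s"],mtx=d["sm"],extrinsics=d["se"])
G=P0.copy();G[3]=.004
ALL=["-x","+x","+y","-yL","-yR"]
for nm,p0,et,es in(("lower",G,["+y","-yL","-yR"],["-x","+x","-yL","-yR"]),("mat",PM,ALL[:2]+ALL[3:],ALL)):
    for lab,sets in(("top",[(t,et)]),("side",[(s,es)]),("both",[(t,et),(s,es)])):
        p=p0
        for _ in range(3):
            v,r=solve(sum([meas(a,p,e) for a,e in sets],[])); p=upd(p,v)
        print(nm,lab,p.round(4),"bias",v[3].round(4),"d from nominal",(np.array(p)-p0).round(4),r.round(1))
E
python3 run.py
```

```text
lower top [ 0.4942  0.1996 -0.1838  0.004 ] bias 0.0004 d from nominal [ 0.0001  0.0005 -0.0168  0.    ] [-0.1  0.   0.1  0.1  0.1 -0.2  0.3 -0.2]
lower side [ 0.4945  0.1991 -0.1848  0.004 ] bias -0.0001 d from nominal [ 0.0004  0.     -0.0178  0.    ] [ 0.3 -0.4  0.   0.  -0.1  0.6 -0.2 -0.   0.5 -0.5  0.8 -1.2]
lower both [ 0.4947  0.1995 -0.1842  0.004 ] bias 0.0002 d from nominal [ 0.0006  0.0004 -0.0172  0.    ] [-0.4 -0.2 -0.  -0.2 -0.3 -0.5  0.2 -0.3  0.3 -0.1  0.3  0.5  0.3  1.
 -0.3  0.4  0.4 -0.6  0.5 -1. ]
mat top [ 0.5684 -0.2016 -1.762   0.003 ] bias -0.0003 d from nominal [-0.0006  0.0014 -0.012   0.    ] [ 0.2 -0.1  0.1 -0.2  0.3 -0.1  0.2 -0.6  0.1 -0.3  0.3 -0.1]
mat side [ 0.5689 -0.2021 -1.7594  0.003 ] bias 0.0001 d from nominal [-0.0001  0.0009 -0.0094  0.    ] [-0.2  0.6  0.4 -0.6  0.1  0.3 -0.5  0.1  0.1 -0.1  0.1 -0.2  0.   0.
  0.1 -0.3]
mat both [ 0.5688 -0.2019 -1.7604  0.003 ] bias -0.0 d from nominal [-0.0002  0.0011 -0.0104  0.    ] [ 0.2  0.   0.2  0.   0.8  0.3  0.8 -0.3 -0.  -0.4 -0.1 -0.3 -0.1  0.7
  0.3 -0.7 -0.2  0.2 -0.5  0.  -0.1 -0.1 -0.1 -0.4  0.   0.   0.2 -0.2]
```

Edge refinement agrees between the two cameras to under 1 mm: lower tote (0.4947, 0.1995, -0.184), tote on the mat (0.5688, -0.2019, -1.760). Next I'll regrasp by side b.

```bash
cat >> h.py <<'E'
PM2=np.array([.5688,-.2019,-1.7604,.003])
PF=np.array([.4947,.1995,-.1842+np.pi,.064])
E
python3 - <<'E'
from h import *
g=side(PM2,1);o=ori(PM2[2]+np.pi)
print(planner.ik(side(PF,1),ori(PF[2]-np.pi)))
bot.movep(g+[0,0,.17],o)
bot.line_to(g+[0,0,.04],velocity=.15);bot.line_to(g,velocity=.08)
print(np.round(status.read_contact_force(),2))
eoat.close_gripper()
print("closed",np.round(status.read_contact_force(),2),status.read_gripper_width())
for h in(.01,.03,.17):
    bot.line_to(g+[0,0,h],velocity=.1); print(h,np.round(status.read_contact_force(),2),np.round(status.read_wrist_torque(),2))
s=snapshot("side");draw(s,PM2+[0,0,0,.17],"i_side",k=4,half=(90,70))
print(status.read_time(),status.read_gripper_width(),np.round(status.read_joint_pos(),2))
E
```

```text
[0.35374335 0.29088745 1.84108641 0.         1.0096188  0.53794335]
[ 0.18 -1.26 -0.34]
closed [-0.58  0.5   3.23] 0.014352251104170231
0.01 [-0.34  0.54 -2.94] [-0.15  0.    0.  ]
0.03 [ 0.92 -0.17 -2.74] [-0.12  0.02  0.02]
0.17 [ 0.52 -0.66 -3.17] [-0.19  0.01 -0.  ]
25.225 0.014325841001246934 [-0.49  0.48  1.31 -0.    1.36 -1.87]
```

View pics/i_side.png

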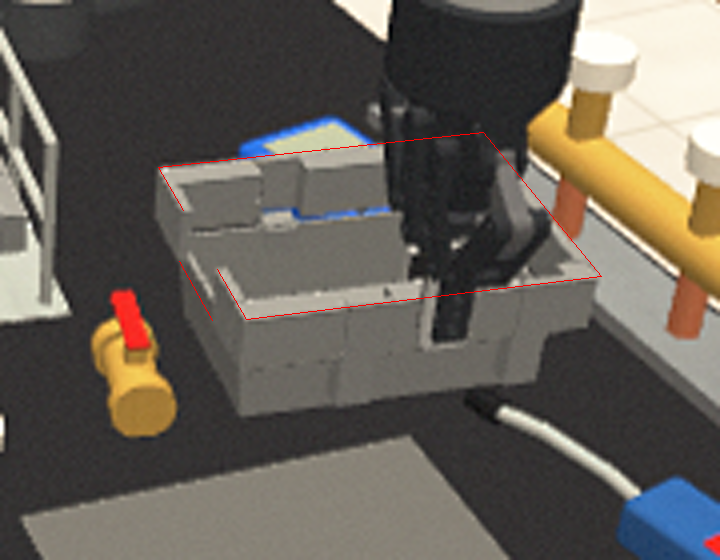

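```bash
python3 - <<'E'
from edge import *
g=side(PF,1);o=ori(PF[2]-np.pi)
bot.movep(g+[0,0,.13],o)
bot.line_to(g+[0,0,.03],velocity=.12)
print(np.round(status.read_contact_force(),2),np.round(status.read_ee_pos()-g,4))
t=snapshot("top");s=snapshot("side");p=PF+[0,0,0,.03]
L=np.array([.4947,.1995,-.1842,.004])
draw(s,p,"j_side",half=(80,60),wires=[(L,(0,255,0))]);draw(t,p,"j_top",half=(80,60))
for sets in([(t,["+x","-x","+y","-yL","-yR"])],[(s,["+x","-x"])]):
    ms=sum([meas(a,p,e) for a,e in sets],[])
    for m in ms:print(m[0],m[1].round(3),round(m[3]*1e3,2))
print(status.read_time())
E
```

```text
[-0.22 -0.53 -2.62] [0.0004 0.0001 0.0307]
+x [0.065 0.026 0.07 ] -0.16
+x [0.065 0.059 0.07 ] -0.65
+y [-0.041  0.083  0.07 ] -0.04
+y [-0.014  0.083  0.07 ] -0.21
+y [0.014 0.083 0.07 ] -0.2
+y [0.041 0.083 0.07 ] -0.05
-yR [ 0.052 -0.083  0.07 ] 1.11
+x [ 0.065 -0.006  0.07 ] 3.56
+x [0.065 0.026 0.07 ] -0.41
+x [0.065 0.059 0.07 ] 0.09
-x [-0.065 -0.039  0.07 ] -0.5
-x [-0.065 -0.006  0.07 ] 0.23
-x [-0.065  0.026  0.07 ] -0.73
-x [-0.065  0.059  0.07 ] -0.03
28.375
```

View pics/j_side.png

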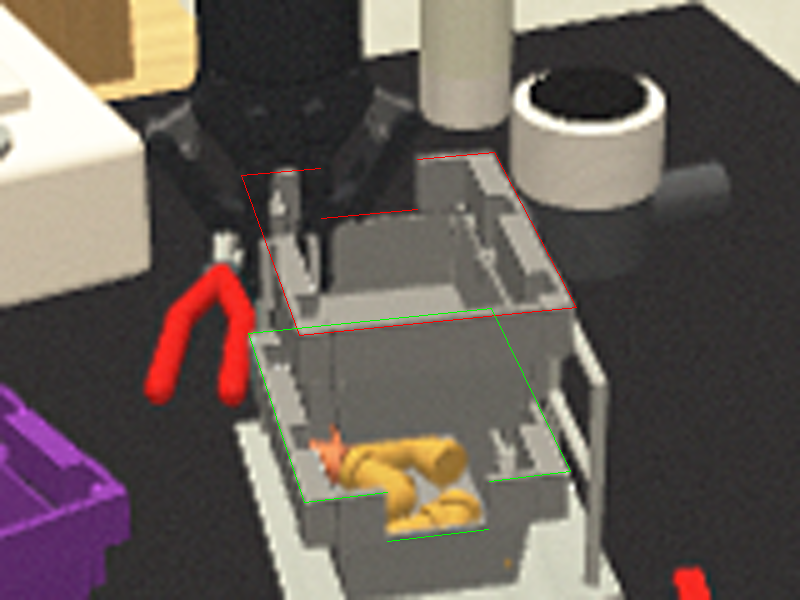

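View pics/j_top.png

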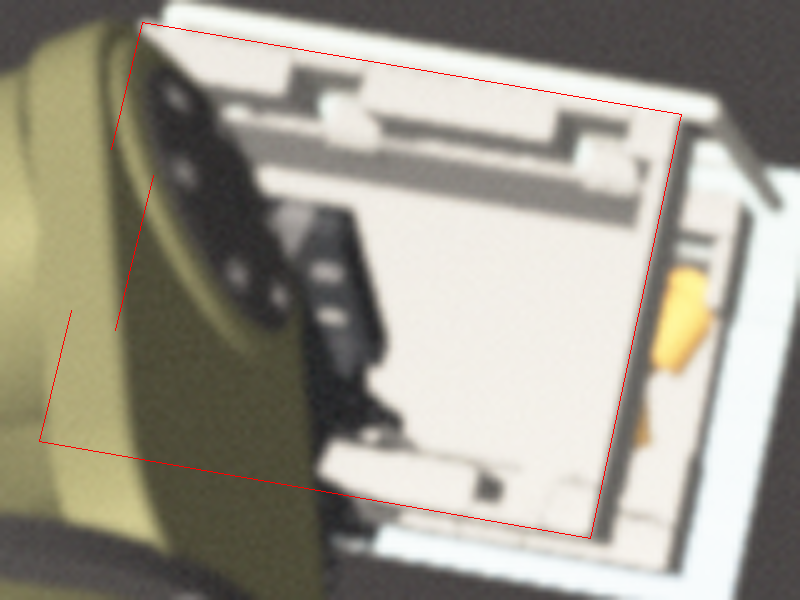

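The held tote sits on its target outline to within about 0.5 mm (apart from two occluded edge samples near the arm), and it is level. The lower tote is still on its green outline. Lowering it gently with force checks.

```bash
python3 - <<'E'
from h import *
g=side(PF,1)
bot.line_to(g+[0,0,.012],velocity=.05)
z=.012
while z>-.004:
    f=np.array(status.read_contact_force());print(round(z,4),f.round(2),np.round(status.read_wrist_torque(),2))
    if f[2]>0.5 or np.hypot(f[0],f[1])>6: break
    z-=.002 if z>.0045 else .001; bot.line_to(g+[0,0,z],velocity=.02)
bot.dwell(.2);print(np.round(status.read_contact_force(),2),np.round(status.read_ee_pos()-g,4))
s=snapshot("side");draw(s,PF,"k_side",half=(80,60),wires=[(np.array([.4947,.1995,-.1842,.004]),(0,255,0))])
print(status.read_time())
E
```

```text
0.012 [ 0.2  -0.04 -2.5 ] [0.05 0.14 0.04]
0.01 [ 0.36 -0.41 -3.33] [ 0.01  0.13 -0.04]
0.008 [ 0.08 -0.92 -2.55] [0.01 0.13 0.02]
0.006 [ 0.14 -1.11 -1.9 ] [0.01 0.12 0.03]
0.004 [-0.14 -0.02 -3.64] [ 0.02  0.18 -0.01]
0.003 [-0.4   0.54 -2.78] [0.02 0.09 0.  ]
0.002 [ 0.48 -0.01 -2.35] [0.01 0.19 0.03]
0.001 [ 0.08  0.35 -2.6 ] [ 0.06  0.12 -0.01]
0.0 [-1.93 -0.77  2.45] [-0.03  0.35 -0.05]
[-2.56 -0.94  3.43] [0.0001 0.0001 0.0002]
31.1333
```

View pics/k_side.png

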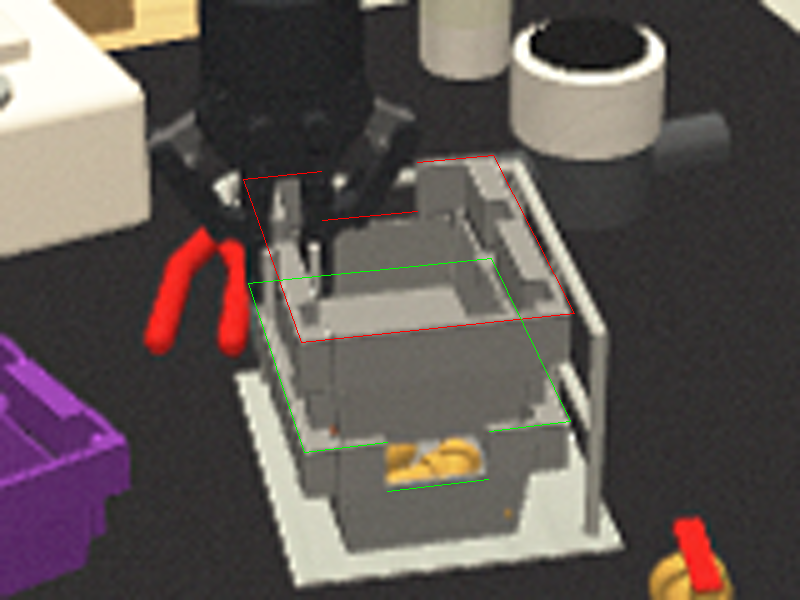

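Contact came exactly at the stacked height, 60 mm above the lower tote. Releasing and checking.

```bash
python3 - <<'E'
from edge import *
eoat.open_gripper();bot.dwell(.2)
print(status.read_gripper_width(),np.round(status.read_contact_force(),2))
p=np.array(status.read_ee_pos());bot.line_to(p+[0,0,.12],velocity=.12)
bot.goto_joints([1.087, 0.3, 1.521, -0, 1.321, -0.067])
t=snapshot("top");s=snapshot("side")
L=np.array([.4947,.1995,-.1842,.004])
draw(s,PF,"l_side",half=(80,60),wires=[(L,(0,255,0))]);draw(t,PF,"l_top",half=(80,60))
E5=["+x","-x","+y","-yL","-yR"]
for lab,sets in(("top",[(t,E5)]),("side",[(s,["+x","-x","+y"])])):
    q=PF
    for _ in range(2):
        v,r=solve(sum([meas(a,q,e) for a,e in sets],[]));q=upd(q,v)
    print("upper",lab,(q-PF).round(4),"bias",v[3].round(4),r.round(1))
v,r=solve(meas(s,L,["-yL","-yR"]));print("lower front",[(m[0],round(m[3]*1e3,2)) for m in meas(s,L,["-yL","-yR"])])
print(status.read_time())
E
```

```text
0.08547989670158734 [-0.03 -0.18  0.4 ]
upper top [ 0.0011 -0.0002 -0.0041  0.    ] bias 0.0005 [-0.6 -0.4 -0.2 -0.5 -1.1 -1.  -0.3 -0.1  0.6  0.7  0.4  0.2  0.6  0.2
  0.7  0.3]
upper side [-0.0007  0.0002  0.0048  0.    ] bias -0.0002 [ 0.6 -0.5  0.2 -0.3 -0.2  0.2  0.5 -0.5  0.6 -0.7  0.6 -0.5]
lower front [('-yL', np.float64(1.1)), ('-yL', np.float64(0.79)), ('-yR', np.float64(-0.65)), ('-yR', np.float64(1.51))]
34.6583
```

View pics/l_side.png

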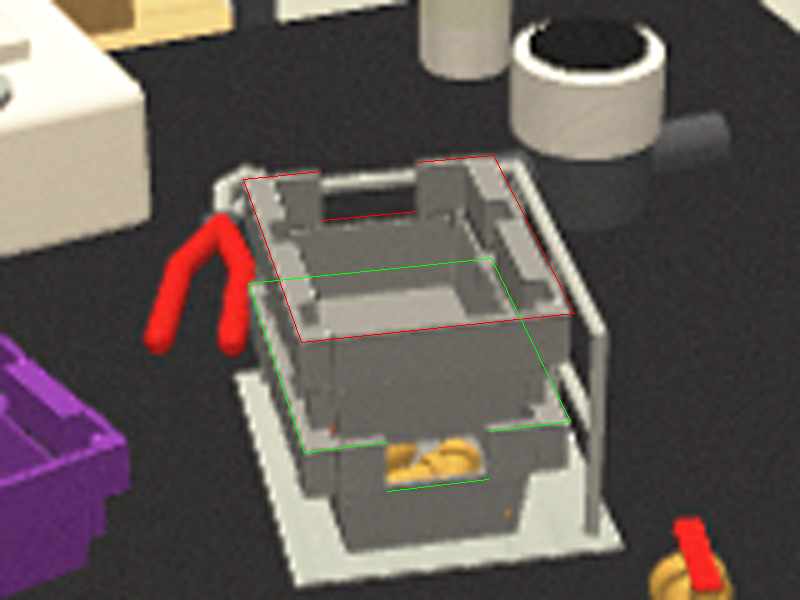

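View pics/l_top.png

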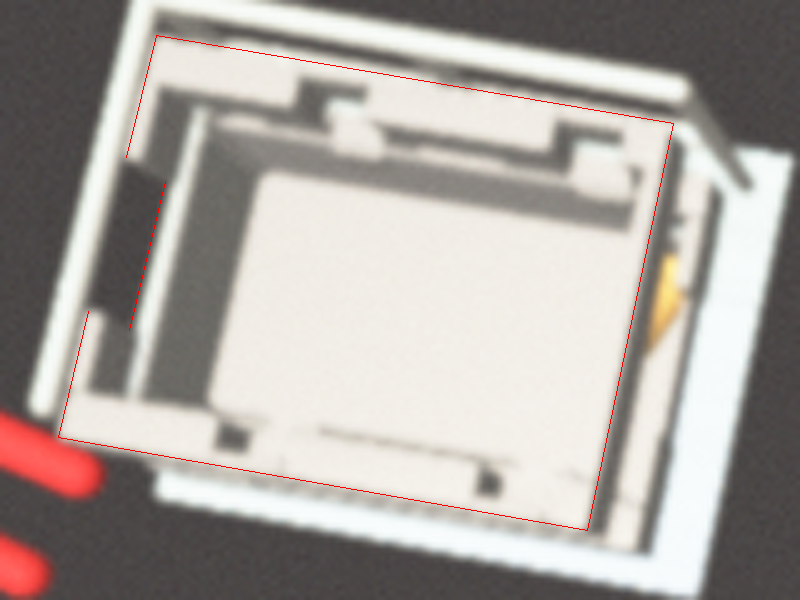

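The stacked tote lies on its level target outline in both views, with its scoop at the back and the lower tote's scoop at the front. The lower tote is in place and the gripper is clear. Handing in.

```bash
python3 -c "
from h import *
print(job.close_job(),status.read_time())"
```

```text
the job is handed in; nothing more can be done
the job is handed in; nothing more can be done
```

The empty tote is stacked on the fittings tote, turned end for end, and the job is handed in. It took about 35 s of the 64 s allowed.

- **Sequence:** I lifted the nested tote by its -x side and set it upright on the mat, letting go with the gripper well clear. I then took it by its +x side, turned it and lowered it under force checks.
- **Seating:** Contact came exactly at the 60 mm stacked height, with about 3 N of push. After release, both cameras placed the tote within about 1 mm and 0.005 rad of the target. It looks level, with the scoops at opposite ends.
- **Fittings tote:** It shows no visible shift. Noisy edge readings at its front rim spread from -0.7 to +1.5 mm, which is within measurement noise.
- **Forces and loose items:** The contact forces I read, between moves, stayed under about 6 N. The robot touched none of the things lying about.
- **Disagreements:** The first landmark fit was about 0.017 rad off in yaw for the fittings tote and about 0.03 rad off for the tote on the mat. I corrected both by edge fitting before the regrasp. In the final check, the two cameras differed by about 2 mm and 0.009 rad, inside the 5 mm play.

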